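# Clamp the sample jars on the flatbed shaker

## Task

Get the shaker ready to run: stand every sample jar upright on its deck in the row between the two clamp jaws, then turn the spoked turnbuckle body until both jaws have drawn in as far as they go on the jars. After that swing the hold-down frame fully down over the jars, and last turn the turnbutton a quarter turn so that it lies across the frame's front bar and secures it; leave the other things on the bench where they stand.

Things in the scene. Friction and masses are not known exactly. Their poses are not given: they have to be found in the camera images.
- shaker: Low white flatbed shaker, dark deck, fixed to the bench, 235 x 380 mm. Its frame: origin on the bench under the middle of the jar row, z up, y along the row, x away from the robot (at zero yaw). Deck top at z = 45 mm, from x = -125 to 110 and y = -135 to 245 mm. Fixed on it: end stops of the row at y = -121 and 121 mm, 40 mm high; hinge posts at x = 85, y = -100 and 100, up to z = 145 mm.
- row_centre (a point): Middle of the jar row, on the deck. Jars stand along shaker y at any place in the row; four fit side by side. On both sides runs a low jaw, a bar along y 12 mm thick, 30 mm high over the deck, inner face 37.5 mm from the row's middle with the turnbuckle at 0 rad, 26 mm when fully drawn in. The jaws push a jar that is a little off to the middle.
- turnbuckle_centre (a point): Middle of the turnbuckle, at shaker x 0, y 185, z 115 mm. Open steel cage, axis along shaker x, 96 mm long, a brass threaded rod out of each end to a jaw's upright ear (at |x| over 60 mm, up to z = 129 mm). Round its middle a collar of 15 mm radius with four spokes at 90 degrees, 10 mm thick, in the plane x = 0, each with a black end ball of 15 mm diameter centred 50 mm from the axis.
- turnbuckle (a joint): Turn of the turnbuckle body, rad: 0 jaws open, 9.74 stop with the jaws fully drawn in, 1 mm from the jars; starts 0 to 0.9. Grows as the top spoke moves toward shaker -y (the jars). At 0 the spokes point to shaker +y, +z, -y, -z; at q the first has turned by q from +y towards +z. Stiff (0.08 N m), stays as left. A spoke within 40 degrees of upright is easily pushed over along -y by closed fingertips 22 mm above the axis.
- frame_hinge (a point): Middle of the hold-down frame's hinge axis, fixed on the shaker at x = 85, y = 0, z = 136 mm; the axis runs along the shaker's y.
- frame_bar (a point): Grip point on the frame's front bar: round steel bar 12 mm thick, 180 mm long, along shaker y, 160 mm from the hinge axis; the point is on its centre line, 20 mm to +y of its middle. Side arms 84 mm either side of its middle, and a cross rod midway. Open, the frame stands about upright behind the jars, bar on top; closed it lies level 5 mm above the lids, the bar in front of the jars at shaker x = -75 mm.
- frame (a joint): Angle of the hold-down frame, rad: 0 = fully down and level, 1.57 = upright, up to 1.9; starts at 1.64 to 1.84, leaning back from the jars. Its stiff hinge (0.25 N m) holds it where it is left. The bar, pinched with a finger either side of it in shaker x, can be led along the arc about frame_hinge, turning between the fingers.
- button_pivot (a point): Vertical pivot axis of the turnbutton, fixed on a post of the shaker at x = -100, y = -50 mm; this point is at the underside of the turnbutton, z = 149 mm.
- button_peg (a point): Middle of the thumb peg on the turnbutton: upright black peg, 12 mm diameter, 30 mm high, standing on the turnbutton's arm 42 mm from the pivot axis; this point is half-way up the peg, 15 mm above the arm's top. The arm is a flat steel bar 64 x 16 x 12 mm.
- turnbutton (a joint): Angle of the turnbutton, rad: 0 = open, its arm pointing to shaker -y, beside the bar's place; 1.57 = turned counter-clockwise seen from above, arm pointing to shaker +x, across the front bar; stop at 1.6; starts at 0 to 0.3. Stays where it is left (0.05 N m).
- jar1_mid (a point): Sample jar, white plastic with a flat grey lid, cylinder of 50 mm diameter and 80 mm height, about 0.25 kg, heavy at the bottom; point at its centre, half-way up (40 mm), z axis up. Two to four such jars stand on the bench to the left of the shaker; None when this one is absent (or held).
- jar2_mid (a point): Sample jar, white plastic with a flat grey lid, cylinder of 50 mm diameter and 80 mm height, about 0.25 kg, heavy at the bottom; point at its centre, half-way up (40 mm), z axis up. Two to four such jars stand on the bench to the left of the shaker; None when this one is absent (or held).
- jar3_mid (a point): Sample jar, white plastic with a flat grey lid, cylinder of 50 mm diameter and 80 mm height, about 0.25 kg, heavy at the bottom; point at its centre, half-way up (40 mm), z axis up. Two to four such jars stand on the bench to the left of the shaker; None when this one is absent (or held).
- jar4_mid (a point): Sample jar, white plastic with a flat grey lid, cylinder of 50 mm diameter and 80 mm height, about 0.25 kg, heavy at the bottom; point at its centre, half-way up (40 mm), z axis up. Two to four such jars stand on the bench to the left of the shaker; None when this one is absent (or held).
- weight: Bystander: steel check weight with a knob, 48 mm diameter, 50 mm high, among the jars; origin under its centre.
- reagent: Bystander: amber bottle, 64 mm diameter, 160 mm high; origin under its centre.
- beaker: Bystander: open glass beaker, 70 mm diameter, 90 mm high; origin under its centre.
- mug: Bystander: white mug, 76 mm diameter, 85 mm high; origin under its centre.
- dish: Bystander: white bowl, 100 mm diameter, 35 mm high; origin under its centre.
- bigjar: Bystander: large glass jar, 90 mm diameter, 120 mm high; origin under its centre.
- spanner: Bystander: open-ended spanner 170 mm long, lying on the bench; origin under its centre.
There are look-alikes about, which are no part of the job. What is shaped like the part that bears jar1_mid but black or orange is not meant.

How it is judged:
By the outcome, as a careful person would: the job done as asked, in the order asked, and still so for the second after the job is handed in, with the robot touching nothing.
Of jar1, jar2, jar3, jar4 only 2 to 4 are there at a start; the rules pass over those that are not, and their reading is None.
At some moment in a run one of jar1, jar2, jar3, jar4 may be knocked a few centimetres aside while the robot is not near it.
It also fails if it takes over 210 s, if anything falls off the work surface, if the arm or the gripper's body presses on something with over 40 N, if the wrist force passes 120 N, or if a joint passes its speed limit or range.

## Robot

A 7-joint arm with a two-finger parallel gripper is mounted at the origin on the work surface. World frame = base frame: x ahead of the robot, y to its left, z up, the work surface at z = 0. Lengths are in m, angles in rad, forces in N, time in s.
With the tool pointing down it reaches from about 0.425 to 0.875 m from the base axis. Payload 4.7 kg.
Tool frame: the origin (TCP) lies at the very end of the fingers, on their centre line; the grasp point (between the pads) lies 19 mm behind it; z points along the fingers, y is the line along which they close (so a half turn about z gives the same grasp; the last joint's range is limited). The gripper opens to 87 mm and grips with 3 to 60 N. Pads are 19 mm wide; open, the fingers measure 117 mm over their backs; the gripper's body (75 mm by 190 mm) begins 51 mm behind the grasp point.
Start: joints at [-1.113, 0.321, -0.07, 1.45, 0.023, 1.371, -0.057], TCP at [0.279, 0.587, 0.223] pointing down, gripper open.
Joint ranges: [-2.86, 2.86], [-0.3, 2.09], [-1.38, 1.24], [0.06, 2.45], [-1.56, 4.7], [0.09, 2.05], [-2.69, 2.69]. Speed limits (rad/s): [2.57, 2.57, 3.14, 3.14, 3.14, 3.14, 3.14].

## Interface

Orientations are given as a rotation vector (axis times angle).
In Python, from bench import ctrl gives the robot as it stands.
- The arm moves only by the shell command python3 -m jog 'ROWS' [FORCE]. ROWS is JSON, a list that holds one entry, the list of rows, each a list of 7 numbers: the shift along the tool's x, y, z in mm, then the turn, a rotation vector about the tool's x, y, z in degrees, then the finger opening in mm, from 0 to 87. A call has 1 to 10 rows; each row is the pose to reach, as a shift and turn from the pose commanded when the call began, along the tool's axes at that moment; what a row does not reach only later rows make up. A row lasts 1/10 s, in which the tool goes at most 50 mm and 8.59 degrees, less where a joint would pass 70% of its speed; a pose out of reach is approached as far as the arm can. A call with a gripper value outside its range is refused whole. The fingers move at their own pace and stop on an object; FORCE is the grip in N (left out, the last holds). Time passes only in rows, so rows that repeat a pose let the fingers close. It gives the time, the measured TCP pose, the force, the opening and the grip force at its end, in the units of the state.
- ctrl.get_state(): the state, without advancing time (a new reading comes with each control period).
- ctrl.get_image(name): name is "scene" or "side" or "wrist"; returns a dict with "image" (420x560x3 uint8, red, green, blue), "depth" (420x560 float32, m along the optical axis (not along the pixel's ray), 0 where there is no reading), "fov_y" (degrees; the focal length in pixels is half the picture's height over the tangent of half this angle, whatever the lens; pixels are square), "cx", "cy" (the principal point, pixels), "k1" (the pictures are not rectified: a ray, as slopes to the right and down, at radius r is drawn at 1 + k1 r^2 times it, then the intrinsics apply), "rvec" (rotation vector, rad) and "tvec" (3), from world to camera coordinates, as OpenCV has them. Camera axes: x right, y down, z forward; pixel columns grow to the right and rows downward; lengths in m; the calibration is good to about 2 mm. A picture is of the moment at which its call begins.
- ctrl.close_job(): hands the job in; it is judged then, once.
The state is a dict: "time": time; "joint_positions": joint angles; "qd": joint speeds; "joint_torque": joint torques, N m; "position": TCP position; "tool_rot": TCP orientation; "ft_force": force on the tool from outside, world axes, zero at the start; "torque": the same for the moment, N m; "grip_width": opening from 0.0 (shut) to 1.0 (fully open); "grip_force": force on a finger pad.
Only numpy, scipy, OpenCV 4.12 (cv2) and the standard library are available. Lean on these libraries where they do the work, as an engineer would, in place of code of your own. Each camera call takes 0.05 s, during which the arm holds its last target. There are 200 camera calls.

## Working session

There is one attempt and no reset: what is moved stays moved. The work goes in short steps, Python scripts to look and compute and a shell command to move; the robot and the scene stay as the last step left them, time stands still between calls to the robot, and variables do not carry over. Pictures are saved under pics/ and viewed, at most 14 in all, crops included, and the job is handed in when it is done.

```bash
ls; mkdir -p pics; cat > h.py <<'E'
import numpy as np, cv2
from scipy.spatial.transform import Rotation as R
from bench import ctrl
def grab(n):
    d=ctrl.get_image(n); np.savez('last_'+n+'.npz',**d); return d
def load(n): 
    z=np.load('last_'+n+'.npz'); return {k:z[k] for k in z}
def K(d):
    f=210/np.tan(np.radians(float(d['fov_y']))/2); return np.array([[f,0,d['cx']],[0,f,d['cy']],[0,0,1.]]),np.array([float(d['k1']),0,0,0])
def rays(d,px):
    k,dist=K(d); n=cv2.undistortPoints(np.array(px,float).reshape(-1,1,2),k,dist)[:,0]
    return np.c_[n,np.ones(len(n))]
def world(d,cam): return (cam-np.ravel(d['tvec']))@R.from_rotvec(np.ravel(d['rvec'])).as_matrix()
def plane(d,px,z):
    o=world(d,np.zeros((1,3))); v=world(d,rays(d,px))-o
    return o+v*((z-o[:,2:])/v[:,2:])
def pts(d):
    "world point per pixel from depth"
    v,u=np.mgrid[:420,:560]; r=rays(d,np.c_[u.ravel(),v.ravel()])
    return world(d,r*d['depth'].reshape(-1,1)).reshape(420,560,3)
def proj(d,P):
    k,dist=K(d); return cv2.projectPoints(np.array(P,float).reshape(-1,1,3),d['rvec'],d['tvec'],k,dist)[0][:,0]
def tool(P,yaw=None):
    "shift in tool axes (mm) from current pose to world P; measured"
    s=ctrl.get_state(); M=R.from_rotvec(s['tool_rot']); return M.inv().apply(np.array(P)-s['position'])*1e3
def save(d,name,s=1.0,crop=None):
    im=d['image'][...,::-1]
    if crop: im=im[crop[1]:crop[3],crop[0]:crop[2]]
    cv2.imwrite('pics/'+name,cv2.resize(im,None,fx=s,fy=s,interpolation=cv2.INTER_CUBIC))
E
python3 - <<'E'
from h import *
for n in('scene','side'):
    d=grab(n); save(d,n+'1.png',1.4); print(n,world(d,np.zeros((1,3))),d['fov_y'],d['k1'],(d['depth']>0).mean())
s=ctrl.get_state(); print(s); print(R.from_rotvec(s['tool_rot']).as_matrix().round(3))
E
```

```text
pics
scene [[1.19898658 0.66540894 1.22667458]] 42.52983239262701 -0.20058437173484459 0.9902083333333334
side [[ 0.04362044 -0.84162638  0.90415281]] 49.64824803890628 0.027786191457190964 0.9959651360544217
{'time': 0.1, 'joint_positions': array([-1.11286356,  0.3217459 , -0.07008863,  1.4515324 ,  0.02264333,
        1.37082781, -0.05685853]), 'qd': array([-0.00090209, -0.00156375, -0.00063481, -0.00250684, -0.00121488,
        0.00050902, -0.00166897]), 'joint_torque': array([ 5.51292669e-04, -4.92574668e+01, -4.05105958e-01, -3.13395917e+01,
       -6.41643419e-02,  3.95620940e-02,  5.40233782e-05]), 'position': array([0.27895571, 0.58654853, 0.22158322]), 'tool_rot': array([-6.91283593e-01, -3.06433858e+00,  2.68454914e-03]), 'ft_force': array([-0.71906714,  0.08270656,  0.10657787]), 'torque': array([-0.00646073,  0.06648836, -0.04922839]), 'grip_force': 0.0, 'grip_width': 1.003880330804081}
[[-0.903  0.429 -0.001]
 [ 0.429  0.903 -0.002]
 [-0.    -0.002 -1.   ]]
```

View pics/scene1.png

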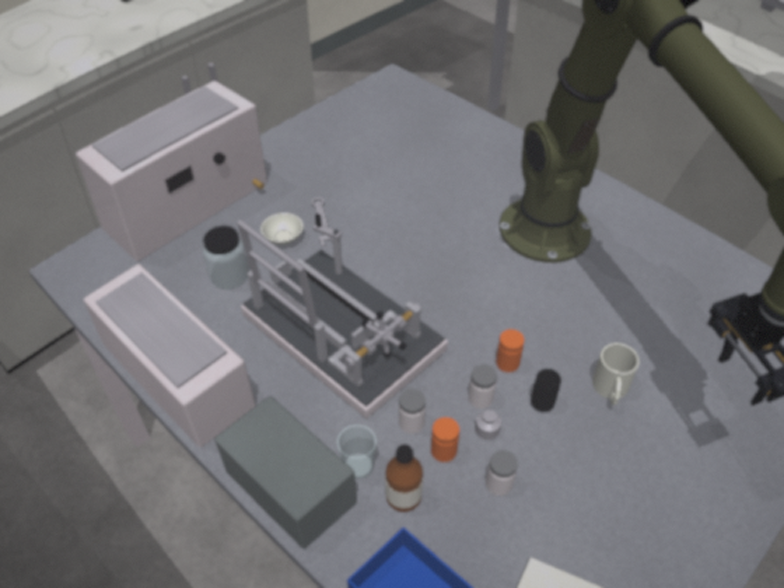

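View pics/side1.png

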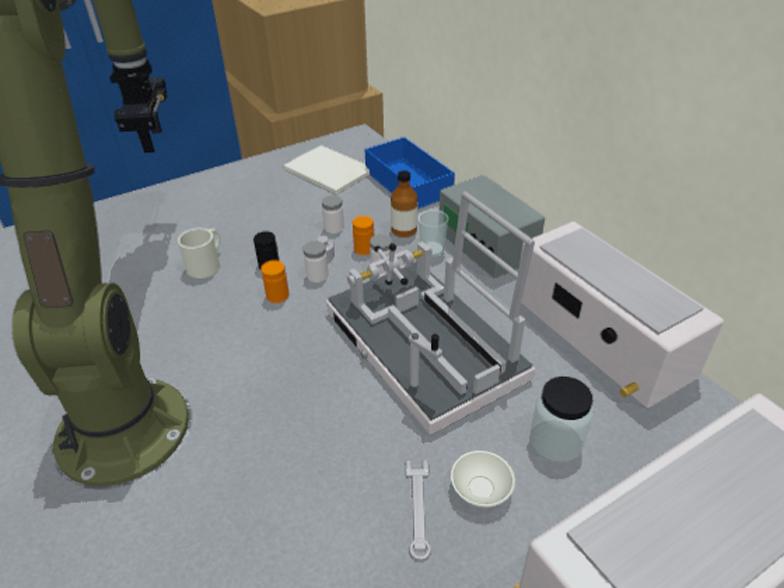

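Scene (1.4× pixels): three white jars with grey lids at (412,408), (483,383) and (502,470), and the weight at (488,425). The two orange and one black look-alikes stand among them. The shaker is centred near (345,325), with the frame up and the turnbutton post at (330,235). The side view agrees.

```bash
cat > loc.py <<'E'
from h import *
def clusters(d,lo,hi,minn=40):
    P=pts(d); m=((P[...,2]>lo)&(P[...,2]<hi)&(d['depth']>0)).astype(np.uint8)
    n,l,st,_=cv2.connectedComponentsWithStats(m)
    return P,[(l==i) for i in range(1,n) if st[i,4]>=minn]
if __name__=='__main__':
  for n in('scene','side'):
    d=load(n); P,cl=clusters(d,.072,.088,25)
    for c in cl:
        q=P[c][:,:2]; col=d['image'][c].mean(0); ce,r=cv2.minEnclosingCircle(q.astype(np.float32))
        if r<.06 and q[:,0].min()>.2: print(n,np.round(ce,4),round(r,4),c.sum(),col.astype(int), np.argwhere(c).mean(0).astype(int)[::-1])
    m=((abs(P[...,2]-.045)<.006)&(d['depth']>0)&(d['image'].max(2)<110)).astype(np.uint8)
    nn,l,st,_=cv2.connectedComponentsWithStats(cv2.morphologyEx(m,cv2.MORPH_CLOSE,np.ones((15,15))))
    i=1+st[1:,4].argmax(); q=P[(l==i)&(m>0)]
    print('deck',cv2.minAreaRect(q[:,:2].astype(np.float32)),q[:,2].mean())
E
python3 loc.py
```

```text
scene [ 0.625 -0.415] 0.0453 117 [115 120 125] [161 186]
scene [ 0.5623 -0.2926] 0.0166 38 [121 121 126] [201 189]
scene [ 0.6534 -0.2685] 0.0104 28 [104 104 109] [182 211]
scene [0.4878 0.0191] 0.0145 38 [100  99 103] [294 232]
scene [ 0.6086 -0.0775] 0.0292 76 [143 142 148] [238 238]
scene [ 0.5723 -0.0412] 0.0211 54 [115 114 119] [256 237]
scene [0.3784 0.1835] 0.0261 217 [183 106  70] [364 242]
scene [0.2868 0.3747] 0.0528 251 [147 147 142] [441 258]
scene [ 0.6515 -0.0669] 0.0103 31 [ 99  99 103] [229 249]
scene [0.4838 0.1991] 0.0251 227 [112 112 116] [345 268]
scene [0.651 0.021] 0.0166 46 [100  99 103] [253 266]
scene [0.4044 0.2962] 0.0264 238 [52 51 54] [391 270]
scene [ 0.9397 -0.2272] 0.0365 37 [127 121 124] [108 275]
scene [0.6169 0.1432] 0.0254 251 [112 113 116] [294 285]
scene [0.6217 0.2276] 0.0255 275 [185 107  69] [318 306]
scene [0.7479 0.1282] 0.0309 101 [130 136 141] [253 309]
scene [0.7603 0.1458] 0.0322 72 [131 139 143] [255 326]
scene [0.6022 0.347 ] 0.0264 301 [112 113 116] [359 330]
scene [0.7452 0.2424] 0.0315 94 [115 103  96] [287 348]
deck ((0.55822217464
[... 722 characters left out ...]
side [ 0.6453 -0.07  ] 0.0102 29 [118 121 124] [320 204]
side [0.4788 0.0138] 0.0161 40 [115 117 120] [254 209]
side [ 0.5617 -0.0448] 0.0247 82 [137 140 143] [290 210]
side [ 0.6039 -0.0757] 0.0236 29 [172 175 178] [310 212]
side [ 0.5186 -0.0949] 0.0438 72 [171 174 178] [287 227]
side [ 0.6472 -0.2691] 0.0102 36 [116 119 122] [367 247]
side [ 0.5196 -0.2517] 0.0361 71 [173 176 179] [322 264]
side [ 0.5634 -0.2939] 0.0252 101 [147 149 152] [347 266]
side [ 0.4621 -0.2222] 0.0079 31 [117 120 122] [295 265]
side [ 0.614 -0.426] 0.0451 203 [132 143 144] [399 303]
deck ((0.5541315674781799, -0.11474767327308655), (0.22653265297412872, 0.3718026876449585), 0.6001365780830383) 0.04270672968026383
```

```bash
cat > ray.py <<'E'
from loc import *
def lids(n,seeds,z=.08):
    d=load(n); P,cl=clusters(d,.070,.090,25); out=[]
    for c in cl:
        if np.ptp(d['image'][c].mean(0))>12: continue
        v,u=np.nonzero(c); q=plane(d,np.c_[u,v],z)[:,:2]; ce,r=cv2.minEnclosingCircle(q.astype(np.float32))
        if .02<r<.031 and min(np.hypot(*(np.array(ce)-s)) for s in seeds)<.06: out.append((np.round(ce,4),round(r,4),np.round(np.median(q,0),4)))
    return out
if __name__=='__main__':
  S=[(.484,.199),(.617,.143),(.602,.347)]
  for n in('scene','side'):
    for o in lids(n,S): print(n,*o)
    d=load(n);P=pts(d)
    m=(abs(P[...,2])<.015)&(P[...,0]>.3)&(P[...,0]<.8)&(abs(P[...,1])<.4)&(d['depth']>0); A=P[m]
    print('bench z',np.median(A[:,2]),np.linalg.lstsq(np.c_[A[:,:2],np.ones(len(A))],A[:,2],rcond=None)[0])
    m=((abs(P[...,2]-.045)<.008)&(d['depth']>0)&(P[...,0]>.4)&(P[...,0]<.7)&(P[...,1]>-.33)&(P[...,1]<.1)).astype(np.uint8)
    m=cv2.morphologyEx(m,cv2.MORPH_CLOSE,np.ones((9,9)))
    l=cv2.connectedComponentsWithStats(m)[1:3]; i=1+l[1][1:,4].argmax(); v,u=np.nonzero(l[0]==i)
    q=plane(d,np.c_[u,v],.045)[:,:2].astype(np.float32); print('deck',cv2.minAreaRect(q),np.round(cv2.boxPoints(cv2.minAreaRect(q)),4).tolist())
E
python3 ray.py
```

```text
scene [0.4854 0.2029] 0.0273 [0.4853 0.2017]
scene [0.6188 0.1441] 0.0266 [0.6188 0.1442]
scene [0.6045 0.3462] 0.0276 [0.6046 0.3466]
bench z 0.0008316446890450053 [ 0.00087051 -0.00015355  0.000536  ]
deck ((0.564132571220398, -0.10796533524990082), (0.23684413731098175, 0.3817159831523895), 0.3486377000808716) [[0.444599986076355, 0.08219999819993973], [0.44690001010894775, -0.2994999885559082], [0.6837000250816345, -0.29809999465942383], [0.6814000010490417, 0.0835999995470047]]
side [0.5927 0.3322] 0.0289 [0.5939 0.3347]
side [0.6069 0.1307] 0.0284 [0.6087 0.1338]
side [0.4726 0.1909] 0.0282 [0.4741 0.1898]
bench z -0.002196616387185317 [ 0.00035929 -0.00223683 -0.00211632]
deck ((0.5494614243507385, -0.12076634168624878), (0.232214093208313, 0.3776228725910187), 0.3812577724456787) [[0.43209999799728394, 0.06729999929666519], [0.43459999561309814, -0.31029999256134033], [0.6668000221252441, -0.30880001187324524], [0.6643000245094299, 0.06880000233650208]]
```

```bash
cat >> h.py <<'E'
ROW=np.array([.5645,-.169]); YAW=.008
def sh(x,y,z=0): c,s=np.cos(YAW),np.sin(YAW); return [ROW[0]+c*x-s*y,ROW[1]+s*x+c*y,z]
def go(P,yaw=None):
    "row (mm,deg) from the present pose to world P, tool down, tool y at yaw+90deg (rad); half turns allowed"
    s=ctrl.get_state(); M=R.from_rotvec(s['tool_rot']); yaw=YAW if yaw is None else yaw
    y=np.array([-np.sin(yaw),np.cos(yaw),0])
    if y@M.as_matrix()[:,1]<0:y=-y
    T=np.c_[np.cross(y,[0,0,-1.]),y,[0,0,-1.]]
    return np.round(M.inv().apply(np.array(P)-s['position'])*1e3,1),np.round((M.inv()*R.from_matrix(T)).as_rotvec(degrees=True),1)
E
python3 -c "
from h import *
print(go([.53,.22,.30]))"
```

```text
(array([-384.1, -223.4,  -78. ]), array([ -0.1,  -0. , -25.9]))
```

```bash
python3 -m jog '[[[-384,-223,-78,0,0,-26,87],[-384,-223,-78,0,0,-26,87],[-384,-223,-78,0,0,-26,87],[-384,-223,-78,0,0,-26,87],[-384,-223,-78,0,0,-26,87],[-384,-223,-78,0,0,-26,87],[-384,-223,-78,0,0,-26,87],[-384,-223,-78,0,0,-26,87],[-384,-223,-78,0,0,-26,87],[-384,-223,-78,0,0,-26,87]]]'
python3 -m jog '[[[0,0,0,0,0,0,87],[0,0,0,0,0,0,87],[0,0,0,0,0,0,87]]]'
python3 - <<'E'
from h import *
d=grab('wrist'); save(d,'w1.png',1.3); P=pts(d); s=ctrl.get_state()
print(s['position'],s['joint_positions'].round(2),world(d,np.zeros((1,3))),d['fov_y'],d['k1'],go([.53,.22,.30]))
E
```

```text
time: 1.1
position: [0.5346, 0.2122, 0.3016]
tool_rot: [0.004, 3.138, -0.005]
ft_force: [0.0, -1.6, -0.0]
grip_width: 1.004
grip_force: 0.0
time: 1.4
position: [0.5289, 0.2229, 0.3]
tool_rot: [0.021, -3.14, -0.0]
ft_force: [0.5, 0.6, -0.6]
grip_width: 0.998
grip_force: 0.0
[0.52900447 0.22271364 0.30008938] [-0.59  0.13  0.17  1.53 -0.02  1.48  1.16] [[0.45153065 0.22133709 0.46194475]] 58.5137094822446 -0.046091353799306685 (array([-1. , -2.7,  0.1]), array([ 0. , -0.1,  0.3]))
```

View pics/w1.png

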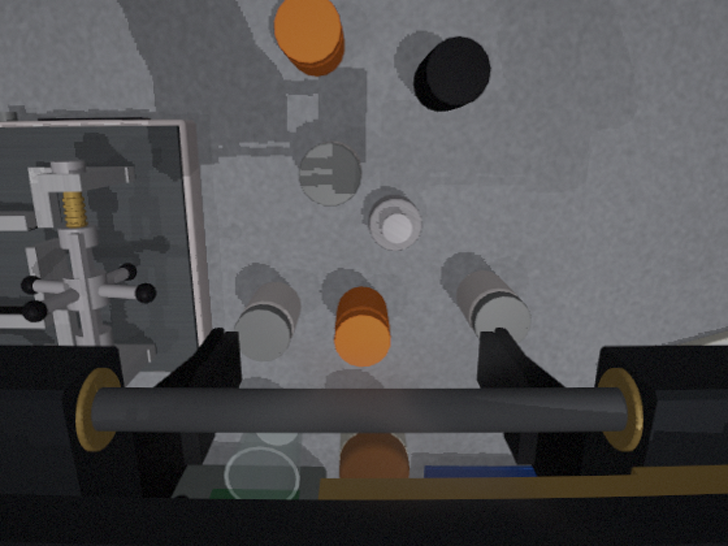

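Wrist view (1.3× pixels): lids at (330,173), (265,330) and (500,318), and the weight at (397,225). Left are the shaker's near corner (190,120) and the turnbuckle, with spokes and balls at about (85,290).

```bash
cat > wr.py <<'E'
from loc import *
def lid(d,show=True):
    P=pts(d); m=((abs(P[...,2]-.08)<.005)&(np.ptp(d['image'].astype(int),axis=2)<25)&(d['image'].mean(2)>70)&(d['depth']>0)&(P[...,1]>.05)).astype(np.uint8)
    n,l,st,_=cv2.connectedComponentsWithStats(m); out=[]
    for i in range(1,n):
        if st[i,4]<300: continue
        v,u=np.nonzero(l==i); q=plane(d,np.c_[u,v],.08)[:,:2].astype(np.float32); ce,r=cv2.minEnclosingCircle(q)
        if .02<r<.035: out.append(np.r_[ce,r,q.mean(0),P[l==i][:,2].mean()].round(4))
    return out
if __name__=='__main__':
    d=load('wrist'); [print(o) for o in lid(d)]
    P=pts(d); m=(abs(P[...,2]-.045)<.005)&(d['depth']>0)&(P[...,1]<.1); q=P[m]; print('deck edge +y',np.percentile(q[:,1],99.5),'-x',np.percentile(q[:,0],.5), np.median(q[:,2]))
    b=(d['depth']>0)&(abs(P[...,2])<.01); print('bench',np.median(P[b][:,2]))
    w=(abs(P[...,2]-.045)<.012)&(P[...,1]>.15)&(P[...,0]<.6)&(d['image'].mean(2)>80)&(d['depth']>0); print('weight',np.median(P[w],0))
E
python3 wr.py; python3 -c "
from h import *;from h import sh;print(sh(-125,245),sh(-.125,.245))"
```

```text
[0.4798 0.1996 0.0244 0.4793 0.1991 0.0795]
[0.5998 0.3438 0.0248 0.5952 0.3452 0.0794]
[0.6144 0.1413 0.0244 0.6139 0.1419 0.0794]
deck edge +y 0.07149462860513586 -x 0.4444259566456426 0.04463669999936359
bench -0.00037148887912571537
weight [0.53028515 0.25611382 0.04279071]
[np.float64(-126.39147911473353), np.float64(243.8231707084458), 0] [np.float64(0.4375440208852665), np.float64(0.07499217070844577), 0]
```

```bash
python3 -c "
from h import *
print(go([.6145,.1415,.047]))"
```

```text
(array([-84.6, -82.4, 253. ]), array([ 0. , -0.1,  0.3]))
```

```bash
python3 -m jog '[[[-85,-82,100,0,0,0,68],[-85,-82,150,0,0,0,68],[-85,-82,150,0,0,0,68],[-85,-82,150,0,0,0,68],[-85,-82,200,0,0,0,68],[-85,-82,225,0,0,0,68],[-85,-82,253,0,0,0,68],[-85,-82,253,0,0,0,68],[-85,-82,253,0,0,0,68]]]' 25
python3 -c "
from h import *
print(go([.6145,.1415,.047]))"
```

```text
time: 2.35
position: [0.6156, 0.1407, 0.0477]
tool_rot: [0.018, -3.141, -0.0]
ft_force: [0.4, -0.5, 1.1]
grip_width: 0.779
grip_force: 0.0
(array([1.1, 0.8, 0.7]), array([ 0. , -0. ,  0.2]))
```

```bash
python3 -m jog '[[[0,0,0,0,0,0,40],[0,0,0,0,0,0,40],[0,0,0,0,0,0,40],[0,0,0,0,0,0,40],[0,0,-40,0,0,0,40],[0,0,-90,0,0,0,40],[25,0,-140,0,0,0,40],[50,0,-190,0,0,0,40],[50,-30,-210,0,0,0,40],[50,-30,-210,0,0,0,40]]]' 25
python3 -c "
from h import *
print(go(sh(0,-.085,.255)),go(sh(0,-.085,.0935)))"
```

```text
time: 3.35
position: [0.5685, 0.1044, 0.2638]
tool_rot: [-0.007, 3.132, -0.0]
ft_force: [1.7, -1.5, -1.7]
grip_width: 0.569
grip_force: 25.0
(array([   5. , -358.4,    8.8]), array([-0. ,  0.6, -0.2])) (array([   6.6, -358.3,  170.3]), array([-0. ,  0.6, -0.2]))
```

```bash
python3 -m jog '[[[4,-358,6,0,0,0,40],[4,-358,6,0,0,0,40],[4,-358,6,0,0,0,40],[4,-358,6,0,0,0,40],[4,-358,6,0,0,0,40],[4,-358,6,0,0,0,40],[4,-358,6,0,0,0,40],[4,-358,6,0,0,0,40],[4,-358,6,0,0,0,40],[4,-358,6,0,0,0,40]]]'
python3 - <<'E'
from h import *
d=grab('wrist'); save(d,'w2.png',1.3); s=ctrl.get_state(); print(s['position'],s['tool_rot'],go(sh(0,-.085,.0935)))
for p in [(-.125,.245,.045),(-.125,-.135,.045),(.11,-.135,.045),(-.1,-.05,.161),(.085,.1,.145),(.085,-.1,.145)]: print(p,proj(d,sh(*p))*1.3)
E
```

```text
time: 4.35
position: [0.566, -0.2473, 0.2506]
tool_rot: [0.017, -3.14, -0.003]
ft_force: [0.3, 0.9, -1.7]
grip_width: 0.574
grip_force: 25.0
[ 0.56637606 -0.24647918  0.25085554] [ 1.99071743e-02 -3.14084177e+00 -2.69832945e-03] (array([  1.2,  -7.8, 157.3]), array([ 0.1, -0. ,  0.3]))
(-0.125, 0.245, 0.045) [[799.23834894  76.0742429 ]]
(-0.125, -0.135, 0.045) [[278.98887837  65.45456382]]
(0.11, -0.135, 0.045) [[290.44713546 369.36150861]]
(-0.1, -0.05, 0.161) [[418.30848515  87.07599377]]
(0.085, 0.1, 0.145) [[640.55736604 405.55426046]]
(0.085, -0.1, 0.145) [[323.89520161 406.91651671]]
```

View pics/w2.png

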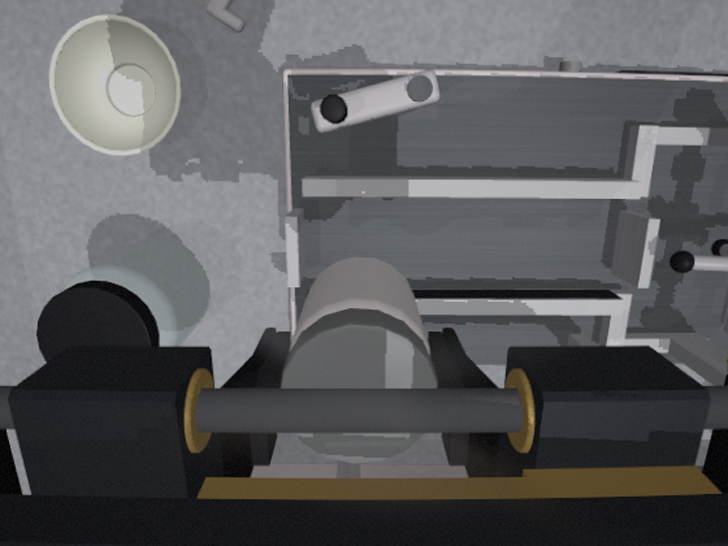

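Wrist view (1.3×): deck corner at (287,72), pivot (419,88) right where predicted, peg at (334,108). Near jaw top runs along row 188, far jaw along row 305; stops at (293,248) and (652,255).

```bash
python3 - <<'E'
from h import *
d=load('wrist'); P=pts(d)
def loc(p): p=np.array(p)[:2]-ROW; c,s=np.cos(YAW),np.sin(YAW); return np.round([c*p[0]+s*p[1],-s*p[0]+c*p[1]],4)
for n,lo,hi,box in [('jaw-',.07,.08,(310,170,640,205)),('jaw+',.07,.08,(420,285,620,325)),('stopL',.08,.09,(280,200,305,300)),('stopR',.08,.09,(600,200,670,300)),('pivot',.155,.165,(400,70,445,105)),('peg',.185,.196,(310,85,360,130))]:
    x0,y0,x1,y1=[int(b/1.3) for b in box]; m=np.zeros((420,560),bool); m[y0:y1,x0:x1]=1
    m&=(P[...,2]>lo)&(P[...,2]<hi); q=P[m]
    if len(q): 
        L=np.array([loc(p) for p in q]); print(n,len(q),np.median(q,0).round(4),L.min(0),L.max(0),np.median(L,0))
        if 'jaw' in n: print(np.polyfit(q[:,1],q[:,0],1))
E
```

```text
jaw- 3579 [ 0.5215 -0.1712  0.0746] [-0.0491 -0.1128] [-0.0362  0.1177] [-0.043  -0.0019]
[-0.00597665  0.52056102]
jaw+ 2089 [ 0.6072 -0.1272  0.0744] [ 0.0369 -0.0337] [0.0506 0.116 ] [0.0429 0.0414]
[-0.00105263  0.60715183]
stopL 523 [ 0.5651 -0.2931  0.0846] [-0.0247 -0.1284] [ 0.0256 -0.1202] [-0.0004 -0.1241]
stopR 597 [ 0.564  -0.0452  0.0843] [-0.0244  0.1195] [0.0257 0.1297] [0.0005 0.1239]
pivot 627 [ 0.4656 -0.2198  0.1609] [-0.1082 -0.0594] [-0.0926 -0.0389] [-0.0994 -0.0501]
peg 361 [ 0.4768 -0.2598  0.1905] [-0.094 -0.096] [-0.0826 -0.0846] [-0.0885 -0.0901]
```

```bash
sed -i 's/YAW=.008/YAW=.005/' h.py; python3 -m jog '[[[1,-8,50,0,0,0,40],[1,-8,100,0,0,0,40],[1,-8,130,0,0,0,40],[1,-8,150,0,0,0,40],[1,-8,157,0,0,0,40],[1,-8,157,0,0,0,40],[1,-8,157,0,0,0,40],[1,-8,158,0,0,0,40],[1,-8,158,0,0,0,40]]]'
python3 -c "
from h import *
s=ctrl.get_state();print(s['grip_width'],go(sh(0,-.085,.0935)))"
```

```text
time: 5.3
position: [0.5654, -0.2564, 0.0938]
tool_rot: [-0.017, 3.141, 0.0]
ft_force: [0.1, 0.4, -1.3]
grip_width: 0.568
grip_force: 25.0
0.5682858479326963 (array([0.4, 2.4, 0.3]), array([0. , 0. , 0.3]))
```

```bash
python3 -m jog '[[[0,0,1,0,0,0,62],[0,0,1,0,0,0,62],[0,0,1,0,0,0,62],[0,0,-20,0,0,0,62],[0,0,-60,0,0,0,62],[0,0,-110,0,0,0,62],[0,0,-150,0,0,0,62],[0,0,-170,0,0,0,62],[0,0,-170,0,0,0,62]]]'
python3 -c "
from h import *
print(go([.600,.344,.25]),go([.600,.344,.047]))"
```

```text
time: 6.2
position: [0.5666, -0.2582, 0.2679]
tool_rot: [-0.015, 3.134, -0.004]
ft_force: [0.8, 0.0, 1.1]
grip_width: 0.715
grip_force: 0.0
(array([-39. , 601.9,  16.8]), array([-0.1,  0.4,  0.3])) (array([-37.6, 602.4, 219.8]), array([-0.1,  0.4,  0.3]))
```

```bash
python3 -m jog '[[[30,558,-10,0,0,0,80],[30,558,-10,0,0,0,80],[30,558,-10,0,0,0,80],[30,558,-10,0,0,0,80],[30,558,-10,0,0,0,80],[30,558,-10,0,0,0,80],[30,558,-10,0,0,0,80],[30,558,-10,0,0,0,80],[30,558,-10,0,0,0,80],[30,558,-10,0,0,0,80]]]'
python3 -m jog '[[[0,58,0,0,0,0,80],[0,58,0,0,0,0,80],[0,58,0,0,0,0,80],[0,58,0,0,0,0,80]]]'
python3 - <<'E'
from wr import *
d=grab('wrist'); [print(o) for o in lid(d)]
print(go([.600,.344,.047]))
E
```

```text
time: 7.2
position: [0.5322, 0.2436, 0.2712]
tool_rot: [0.015, -3.14, 0.001]
ft_force: [1.1, 0.7, 0.2]
grip_width: 0.919
grip_force: 0.0
time: 7.6
position: [0.5328, 0.2981, 0.2715]
tool_rot: [0.013, -3.141, 0.003]
ft_force: [0.7, -1.2, 0.4]
grip_width: 0.929
grip_force: 0.0
[0.4803 0.199  0.0243 0.4799 0.1992 0.0797]
[0.6    0.344  0.0243 0.5998 0.3442 0.0794]
(array([-67.2,  46.5, 224.8]), array([-0.1, -0. ,  0.1]))
```

```bash
python3 -m jog '[[[-45,35,20,0,0,0,74],[-67,46,60,0,0,0,74],[-67,46,110,0,0,0,74],[-67,46,160,0,0,0,74],[-67,46,200,0,0,0,74],[-67,46,225,0,0,0,74],[-67,46,225,0,0,0,74],[-67,46,225,0,0,0,74]]]'
python3 -c "
from h import *
print(go([.6,.344,.047]))"
```

```text
time: 8.45
position: [0.6002, 0.345, 0.0484]
tool_rot: [-0.012, 3.141, -0.001]
ft_force: [-0.2, 0.1, 1.7]
grip_width: 0.85
grip_force: 0.0
(array([ 0.2, -1. ,  1.4]), array([-0. ,  0.1,  0.2]))
```

```bash
python3 -m jog '[[[0,0,0,0,0,0,40],[0,0,0,0,0,0,40],[0,0,0,0,0,0,40],[0,0,0,0,0,0,40],[0,0,0,0,0,0,40],[0,0,-50,0,0,0,40],[0,0,-100,0,0,0,40],[20,0,-150,0,0,0,40],[35,0,-200,0,0,0,40],[35,0,-210,0,0,0,40]]]' 25
python3 -c "
from h import *
print(go(sh(0,-.012,.26)))"
```

```text
time: 9.45
position: [0.5639, 0.3487, 0.2637]
tool_rot: [-0.019, 3.136, 0.009]
ft_force: [0.9, -0.0, -1.7]
grip_width: 0.57
grip_force: 25.0
(array([ 5.800e+00, -5.296e+02,  5.000e-01]), array([0.3, 0.3, 0.4]))
```

```bash
python3 -m jog '[[[4,-530,0,0,0,0,40],[4,-530,0,0,0,0,40],[4,-530,0,0,0,0,40],[4,-530,0,0,0,0,40],[4,-530,0,0,0,0,40],[4,-530,0,0,0,0,40],[4,-530,0,0,0,0,40],[4,-530,0,0,0,0,40],[4,-530,0,0,0,0,40],[4,-530,0,0,0,0,40]]]'
python3 -m jog '[[[0,-50,0,0,0,0,40],[0,-50,0,0,0,0,40],[0,-50,0,0,0,0,40]]]'
python3 - <<'E'
from h import *
print(go(sh(0,-.012,.0943)))
E
```

```text
time: 10.45
position: [0.5646, -0.1554, 0.256]
tool_rot: [0.016, -3.14, -0.001]
ft_force: [1.6, 0.2, -2.9]
grip_width: 0.57
grip_force: 25.0
time: 10.75
position: [0.5648, -0.2055, 0.2558]
tool_rot: [0.009, -3.139, -0.0]
ft_force: [0.6, 0.9, -2.4]
grip_width: 0.569
grip_force: 25.0
(array([ -0.3,  24.5, 161.5]), array([ 0. , -0.1,  0. ]))
```

```bash
python3 -m jog '[[[0,24,0,0,0,0,40],[0,24,50,0,0,0,40],[0,24,100,0,0,0,40],[0,24,135,0,0,0,40],[0,24,150,0,0,0,40],[0,24,155,0,0,0,40],[0,24,155,0,0,0,40],[0,24,155,0,0,0,40]]]'
python3 -c "
from h import *
print(go(sh(0,-.012,.0943)))"
```

```text
time: 11.55
position: [0.5673, -0.1799, 0.1046]
tool_rot: [-0.016, 3.138, -0.001]
ft_force: [0.6, -0.4, -2.1]
grip_width: 0.569
grip_force: 25.0
(array([ 2.8, -1.1, 10.3]), array([-0. ,  0.2,  0.3]))
```

```bash
python3 -m jog '[[[2,-1,5,0,0,0,40],[2,-1,9,0,0,0,40],[2,-1,10,0,0,0,40],[2,-1,10,0,0,0,40],[2,-1,10,0,0,0,59],[2,-1,10,0,0,0,59],[2,-1,10,0,0,0,59]]]'
python3 -m jog '[[[0,0,-20,0,0,0,59],[0,0,-60,0,0,0,59],[0,0,-110,0,0,0,59],[0,0,-160,0,0,0,59],[0,0,-175,0,0,0,59],[0,0,-175,0,0,0,59]]]'
python3 -c "
from h import *
print(go([.42,.20,.27]))"
```

```text
time: 12.25
position: [0.5636, -0.1804, 0.0923]
tool_rot: [0.016, -3.142, -0.0]
ft_force: [0.1, 0.7, 0.4]
grip_width: 0.663
grip_force: 0.0
time: 12.85
position: [0.5652, -0.1812, 0.2706]
tool_rot: [-0.016, 3.136, -0.001]
ft_force: [0.3, -0.4, -0.1]
grip_width: 0.678
grip_force: 0.0
(array([141.3, 382.6,  -0.6]), array([-0.1,  0.3,  0.3]))
```

```bash
python3 -m jog '[[[121,372,0,0,0,0,80],[121,372,0,0,0,0,80],[121,372,0,0,0,0,80],[121,372,0,0,0,0,80],[121,372,0,0,0,0,80],[121,372,0,0,0,0,80],[121,372,0,0,0,0,80],[121,372,0,0,0,0,80],[121,372,0,0,0,0,80],[121,372,0,0,0,0,80]]]'
python3 - <<'E'
from wr import *
d=grab('wrist'); [print(o) for o in lid(d)]
print(go([.480,.199,.047]))
E
```

```text
time: 13.85
position: [0.4377, 0.1903, 0.2654]
tool_rot: [0.02, -3.139, 0.003]
ft_force: [0.1, -1.2, -0.2]
grip_width: 0.914
grip_force: 0.0
[0.4793 0.1985 0.0244 0.4792 0.1985 0.0794]
(array([-42.2,  10. , 218.6]), array([-0.1, -0.1,  0.3]))
```

```bash
python3 -m jog '[[[-42,9,20,0,0,0,72],[-42,9,70,0,0,0,72],[-42,9,120,0,0,0,72],[-42,9,165,0,0,0,72],[-42,9,200,0,0,0,72],[-42,9,218,0,0,0,72],[-42,9,218,0,0,0,72],[-42,9,218,0,0,0,72]]]'
python3 -c "
from h import *
print(go([.4795,.1985,.047]))"
```

```text
time: 14.7
position: [0.4813, 0.198, 0.0495]
tool_rot: [0.012, -3.141, 0.001]
ft_force: [-0.1, 0.4, 0.3]
grip_width: 0.826
grip_force: 0.0
(array([1.8, 0.5, 2.5]), array([-0. , -0. ,  0.2]))
```

```bash
python3 -m jog '[[[0,0,0,0,0,0,40],[0,0,0,0,0,0,40],[0,0,0,0,0,0,40],[0,0,0,0,0,0,40],[0,0,0,0,0,0,40],[0,0,-50,0,0,0,40],[0,0,-100,0,0,0,40],[0,0,-150,0,0,0,40],[0,0,-200,0,0,0,40],[0,0,-210,0,0,0,40]]]' 25
python3 -c "
from h import *
print(go(sh(0,.06,.26)))"
```

```text
time: 15.7
position: [0.4832, 0.2007, 0.2658]
tool_rot: [-0.016, 3.132, 0.007]
ft_force: [1.5, -0.0, -2.1]
grip_width: 0.569
grip_force: 25.0
(array([ -77.8, -310.5,    5.1]), array([0.3, 0.5, 0.3]))
```

```bash
python3 -m jog '[[[-78,-308,0,0,0,0,40],[-78,-308,0,0,0,0,40],[-78,-308,0,0,0,0,40],[-78,-308,0,0,0,0,40],[-78,-308,0,0,0,0,40],[-78,-308,0,0,0,0,40],[-78,-308,0,0,0,0,40],[-78,-308,0,0,0,0,40],[-78,-308,0,0,0,0,40],[-78,-308,0,0,0,0,40]]]'
python3 -c "
from h import *
print(go(sh(0,.062,.0953)))"
```

```text
time: 16.7
position: [0.5615, -0.1055, 0.2586]
tool_rot: [0.02, -3.14, -0.002]
ft_force: [0.2, 0.8, -2.9]
grip_width: 0.571
grip_force: 25.0
(array([ -2.9,  -1.7, 163.3]), array([ 0.1, -0.1,  0.4]))
```

```bash
python3 -m jog '[[[-2,-2,50,0,0,0,40],[-2,-2,100,0,0,0,40],[-2,-2,135,0,0,0,40],[-2,-2,150,0,0,0,40],[-2,-2,155,0,0,0,40],[-2,-2,155,0,0,0,40],[-2,-2,155,0,0,0,40]]]'
python3 -c "
from h import *
print(go(sh(0,.062,.0953)))"
```

```text
time: 17.4
position: [0.5657, -0.1097, 0.1068]
tool_rot: [-0.016, 3.138, -0.0]
ft_force: [0.8, -0.5, -2.0]
grip_width: 0.572
grip_force: 25.0
(array([ 1.5,  2.7, 11.5]), array([-0. ,  0.2,  0.3]))
```

```bash
python3 -m jog '[[[1,2,5,0,0,0,40],[1,2,9,0,0,0,40],[1,2,11,0,0,0,40],[1,2,11,0,0,0,40],[1,2,11,0,0,0,59],[1,2,11,0,0,0,59],[1,2,11,0,0,0,59]]]'
python3 -m jog '[[[0,0,-20,0,0,0,59],[0,0,-60,0,0,0,59],[0,0,-110,0,0,0,59],[0,0,-160,0,0,0,59],[100,50,-175,0,0,0,59],[100,50,-175,0,0,0,59],[100,50,-175,0,0,0,59],[100,50,-175,0,0,0,20],[100,50,-175,0,0,0,0],[100,50,-175,0,0,0,0]]]'
python3 - <<'E'
from h import *
for n in('side','scene'): grab(n)
d=grab('wrist'); save(d,'w3.png',1.3); save(load('side'),'side2.png',2,(180,120,420,320))
print(ctrl.get_state()['position'])
E
```

```text
time: 18.1
position: [0.5631, -0.1078, 0.0937]
tool_rot: [-0.016, 3.141, -0.0]
ft_force: [-0.3, 0.1, -0.9]
grip_width: 0.666
grip_force: 0.0
time: 19.1
position: [0.4632, -0.0596, 0.2681]
tool_rot: [0.014, -3.141, 0.001]
ft_force: [-0.3, -0.1, -0.1]
grip_width: 0.488
grip_force: 0.0
[ 0.46288809 -0.05928914  0.26789981]
```

View pics/w3.png

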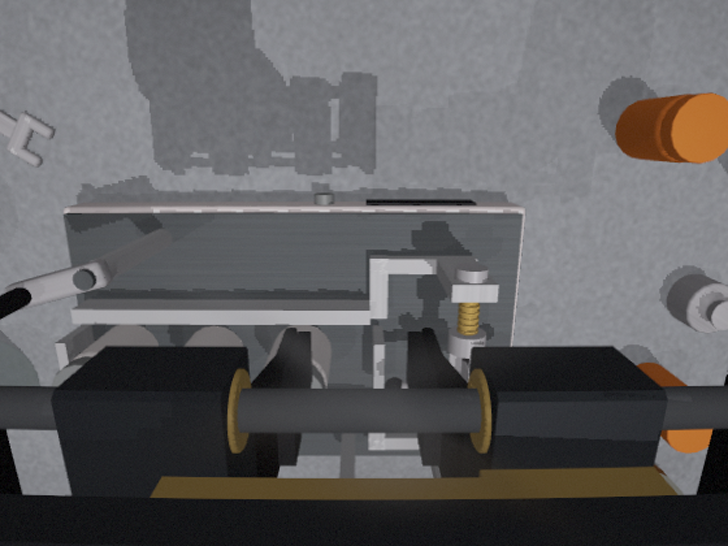

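View pics/side2.png

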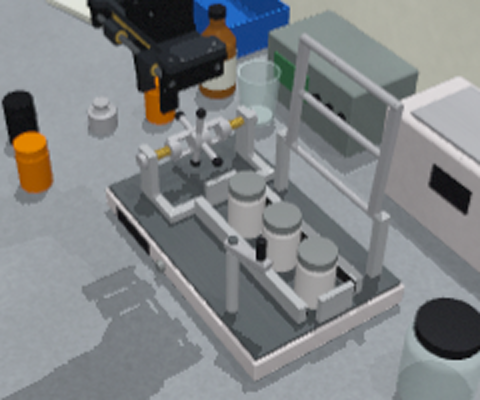

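Three jars stand upright in the row (side crop at (245,200), (282,235), (315,265)), all clear of one another. The turnbuckle and the frame are untouched.

```bash
cat > tb.py <<'E'
from h import *
def balls(n):
    d=load(n); P=pts(d); c,s=np.cos(YAW),np.sin(YAW); r=P[...,:2]-ROW; X=c*r[...,0]+s*r[...,1]; Y=-s*r[...,0]+c*r[...,1]-.185; Z=P[...,2]-.115
    rad=np.hypot(Y,Z); m=((abs(X)<.02)&(abs(rad-.05)<.016)&(d['image'].max(2)<60)&(d['depth']>0)).astype(np.uint8)
    k,l,st,_=cv2.connectedComponentsWithStats(m)
    for i in range(1,k):
        if st[i,4]>5:
            a=np.degrees(np.arctan2(Z[l==i].mean(),Y[l==i].mean())); print(n,st[i,4],'ang from +y to +z',round(a,1),'mod90',round(a%90,1),X[l==i].mean().round(4),rad[l==i].mean().round(4))
def row():
    "rows of jars: lids in shaker frame, scene"
if __name__=='__main__':
    import sys
    for n in sys.argv[1:]: grab(n); balls(n)
E
python3 - <<'E'
from tb import *
balls('side');balls('scene'); s=ctrl.get_state();print(s['joint_positions'].round(2)); print(go(sh(0,.255,.20),YAW-np.pi/2))
E
```

```text
side 16 ang from +y to +z 103.2 mod90 13.2 -0.0039 0.0515
side 6 ang from +y to +z 14.6 mod90 14.6 -0.0058 0.0482
side 18 ang from +y to +z -172.4 mod90 7.6 -0.0043 0.0528
side 10 ang from +y to +z -84.7 mod90 5.3 -0.006 0.049
scene 6 ang from +y to +z 96.9 mod90 6.9 0.0034 0.0543
scene 8 ang from +y to +z 14.3 mod90 14.3 0.0045 0.0548
[-0.28 -0.11  0.33  1.82  0.04  1.42  1.62]
(array([-101.7,  144.4,   67.7]), array([  0. ,  -0.1, -89.8]))
```

```bash
python3 -m jog '[[[0,92,0,0,0,90,0],[0,92,0,0,0,90,0],[-50,92,0,0,0,90,0],[-102,92,0,0,0,90,0],[-102,92,0,0,0,90,0],[-102,92,0,0,0,90,0],[-102,92,68,0,0,90,0],[-102,92,68,0,0,90,0],[-102,92,68,0,0,90,0],[-102,92,68,0,0,90,0]]]'
python3 -c "
from h import *
s=ctrl.get_state();print(s['joint_positions'].round(2)); print(go(sh(0,.203,.137),YAW-np.pi/2))"
```

```text
time: 20.25
position: [0.5632, 0.0339, 0.1986]
tool_rot: [-2.095, -2.339, 0.004]
ft_force: [0.8, -0.0, 0.2]
grip_width: 0.008
grip_force: 0.0
[-0.37  0.15  0.29  1.71 -0.05  1.29  0.04]
(array([ 0.2,  0.5, 61.6]), array([-0.2,  0.1,  6. ]))
```

```bash
python3 -m jog '[[[0,0,0,0,0,6,0],[0,0,40,0,0,6,0],[0,0,62,0,0,6,0],[0,0,62,0,0,6,0],[0,0,62,0,0,6,0]]]'
python3 -c "
from h import *
print(go(sh(0,.185-.013,.137),YAW-np.pi/2))"
```

```text
time: 20.75
position: [0.5638, 0.0341, 0.1384]
tool_rot: [-2.208, -2.235, 0.001]
ft_force: [-0.1, -0.8, 0.1]
grip_width: 0.009
grip_force: 0.0
(array([-31. ,  -0.5,   1.4]), array([-0. ,  0. ,  0.4]))
```

Push, rise, go back behind the next spoke, and check the angle.

```bash
python3 -m jog '[[[-8,0,1,0,0,0,0],[-16,0,1,0,0,0,0],[-24,0,1,0,0,0,0],[-31,0,1,0,0,0,0],[-31,0,1,0,0,0,0],[-31,0,1,0,0,0,0]]]'
python3 -m jog '[[[0,0,-25,0,0,0,0],[0,0,-55,0,0,0,0],[30,0,-55,0,0,0,0],[65,0,-55,0,0,0,0],[65,0,-55,0,0,0,0],[65,0,-55,0,0,0,0]]]'
python3 - <<'E'
import sys
from tb import *
for n in('side','scene'): grab(n); balls(n)
s=ctrl.get_state();print(s['position'],go(sh(0,.237,.137),YAW-np.pi/2))
E
```

```text
time: 21.35
position: [0.5647, 0.0031, 0.1388]
tool_rot: [2.207, 2.234, 0.003]
ft_force: [1.1, 1.8, 1.9]
grip_width: 0.005
grip_force: 1.3
time: 21.95
position: [0.5631, 0.0683, 0.1926]
tool_rot: [2.205, 2.236, -0.001]
ft_force: [1.1, -0.3, -0.2]
grip_width: 0.004
grip_force: 0.0
side 12 ang from +y to +z 54.1 mod90 54.1 -0.0038 0.0499
side 16 ang from +y to +z 142.5 mod90 52.5 -0.0044 0.053
side 17 ang from +y to +z -131.0 mod90 49.0 -0.0041 0.0528
scene 16 ang from +y to +z 52.1 mod90 52.1 0.0039 0.0571
scene 17 ang from +y to +z -31.3 mod90 58.7 0.0034 0.0521
[0.56318361 0.06643971 0.19258227] (array([ 1.6,  0.1, 55.6]), array([0. , 0.1, 0.3]))
```

```bash
python3 -m jog '[[[0,0,30,0,0,0,0],[0,0,55,0,0,0,0],[0,0,55,0,0,0,0],[-16,0,55,0,0,0,0],[-32,0,55,0,0,0,0],[-48,0,55,0,0,0,0],[-65,0,55,0,0,0,0],[-65,0,55,0,0,0,0],[-65,0,25,0,0,0,0],[-65,0,0,0,0,0,0]]]'
python3 -m jog '[[[0,0,0,0,0,0,0],[32,0,0,0,0,0,0],[65,0,0,0,0,0,0],[65,0,0,0,0,0,0],[65,0,0,0,0,0,0]]]'
python3 - <<'E'
from tb import *
for n in('side','scene'): grab(n); balls(n)
s=ctrl.get_state();print(s['position'],go(sh(0,.237,.137),YAW-np.pi/2))
E
```

```text
time: 23.05
position: [0.5639, 0.0018, 0.1942]
tool_rot: [2.208, 2.232, -0.001]
ft_force: [0.7, 0.0, 0.3]
grip_width: 0.003
grip_force: 0.0
time: 23.55
position: [0.5629, 0.0683, 0.1924]
tool_rot: [2.206, 2.236, -0.001]
ft_force: [0.2, -0.4, -0.6]
grip_width: 0.005
grip_force: 0.0
side 12 ang from +y to +z 56.0 mod90 56.0 -0.0046 0.0502
side 16 ang from +y to +z 142.8 mod90 52.8 -0.0049 0.0533
side 18 ang from +y to +z -130.2 mod90 49.8 -0.0036 0.0525
scene 11 ang from +y to +z 52.9 mod90 52.9 0.0044 0.0564
scene 14 ang from +y to +z -30.0 mod90 60.0 0.004 0.0522
[0.56310798 0.06647062 0.1924735 ] (array([ 1.6,  0.2, 55.5]), array([0. , 0.1, 0.3]))
```

```bash
python3 -m jog '[[[0,0,30,0,0,0,0],[0,0,55,0,0,0,0],[0,0,55,0,0,0,0],[-16,0,55,0,0,0,0],[-32,0,55,0,0,0,0],[-48,0,55,0,0,0,0],[-65,0,55,0,0,0,0],[-65,0,55,0,0,0,0],[-65,0,25,0,0,0,0],[-65,0,0,0,0,0,0]]]' | grep -E 'pos|ft'
python3 -m jog '[[[0,0,0,0,0,0,0],[32,0,0,0,0,0,0],[65,0,0,0,0,0,0],[65,0,0,0,0,0,0],[65,0,0,0,0,0,0]]]' | grep -E 'pos|ft'
python3 -m jog '[[[0,0,30,0,0,0,0],[0,0,55,0,0,0,0],[0,0,55,0,0,0,0],[-16,0,55,0,0,0,0],[-32,0,55,0,0,0,0],[-48,0,55,0,0,0,0],[-65,0,55,0,0,0,0],[-65,0,55,0,0,0,0],[-65,0,25,0,0,0,0],[-65,0,0,0,0,0,0]]]' | grep -E 'pos|ft'
python3 -m jog '[[[0,0,0,0,0,0,0],[32,0,0,0,0,0,0],[65,0,0,0,0,0,0],[65,0,0,0,0,0,0],[65,0,0,0,0,0,0]]]' | grep -E 'pos|ft'
python3 tb.py side scene
```

```text
position: [0.5639, 0.0017, 0.1942]
ft_force: [1.1, -0.1, -0.5]
position: [0.563, 0.0683, 0.1924]
ft_force: [-0.0, -1.0, 0.0]
position: [0.564, 0.0016, 0.1942]
ft_force: [0.3, 0.0, 0.9]
position: [0.5629, 0.0682, 0.1924]
ft_force: [0.5, -0.2, 0.2]
side 12 ang from +y to +z 56.5 mod90 56.5 -0.0048 0.0501
side 17 ang from +y to +z 142.8 mod90 52.8 -0.0044 0.0532
side 19 ang from +y to +z -130.2 mod90 49.8 -0.0041 0.0524
scene 12 ang from +y to +z 52.8 mod90 52.8 0.0051 0.057
scene 16 ang from +y to +z -29.8 mod90 60.2 0.0045 0.0523
```

q≈323°. Two more full cycles, then the final part.

```bash
python3 -m jog '[[[0,0,30,0,0,0,0],[0,0,55,0,0,0,0],[0,0,55,0,0,0,0],[-16,0,55,0,0,0,0],[-32,0,55,0,0,0,0],[-48,0,55,0,0,0,0],[-65,0,55,0,0,0,0],[-65,0,55,0,0,0,0],[-65,0,25,0,0,0,0],[-65,0,0,0,0,0,0]]]' | grep -E 'pos|ft'
python3 -m jog '[[[0,0,0,0,0,0,0],[32,0,0,0,0,0,0],[65,0,0,0,0,0,0],[65,0,0,0,0,0,0],[65,0,0,0,0,0,0]]]' | grep -E 'pos|ft'
python3 -m jog '[[[0,0,30,0,0,0,0],[0,0,55,0,0,0,0],[0,0,55,0,0,0,0],[-16,0,55,0,0,0,0],[-32,0,55,0,0,0,0],[-48,0,55,0,0,0,0],[-65,0,55,0,0,0,0],[-65,0,55,0,0,0,0],[-65,0,25,0,0,0,0],[-65,0,0,0,0,0,0]]]' | grep -E 'pos|ft'
python3 -m jog '[[[0,0,0,0,0,0,0],[32,0,0,0,0,0,0],[65,0,0,0,0,0,0],[65,0,0,0,0,0,0],[65,0,0,0,0,0,0]]]' | grep -E 'pos|ft'
python3 tb.py side scene
python3 -m jog '[[[0,0,30,0,0,0,0],[0,0,55,0,0,0,0],[0,0,55,0,0,0,0],[-16,0,55,0,0,0,0],[-28,0,55,0,0,0,0],[-36,0,55,0,0,0,0],[-40,0,55,0,0,0,0],[-40,0,55,0,0,0,0]]]'
```

```text
position: [0.564, 0.0017, 0.1942]
ft_force: [0.8, 0.2, 0.4]
position: [0.5629, 0.0682, 0.1924]
ft_force: [0.6, -1.3, -0.2]
position: [0.564, 0.0016, 0.1942]
ft_force: [1.7, 0.2, 0.5]
position: [0.5629, 0.0682, 0.1924]
ft_force: [-0.3, -1.4, -0.5]
side 11 ang from +y to +z 57.1 mod90 57.1 -0.0055 0.0503
side 16 ang from +y to +z 142.9 mod90 52.9 -0.0051 0.0536
side 19 ang from +y to +z -130.6 mod90 49.4 -0.0042 0.0523
scene 11 ang from +y to +z 52.9 mod90 52.9 0.0053 0.0566
scene 15 ang from +y to +z -31.3 mod90 58.7 0.0042 0.052
time: 30.65
position: [0.5645, 0.0275, 0.1388]
tool_rot: [2.208, 2.233, 0.003]
ft_force: [0.2, 2.1, 0.2]
grip_width: 0.005
grip_force: 0.6
```

```bash
python3 -m jog '[[[-2,0,0,0,0,0,0],[-4,0,0,0,0,0,0],[-4,0,0,0,0,0,0]]]' | grep -E 'pos|ft'
python3 -m jog '[[[-2,0,0,0,0,0,0],[-3,0,0,0,0,0,0],[-3,0,0,0,0,0,0]]]' | grep -E 'pos|ft'
```

```text
position: [0.5641, 0.0248, 0.1381]
ft_force: [0.9, 2.5, 5.5]
position: [0.5641, 0.0228, 0.1379]
ft_force: [0.6, 5.6, 5.8]
```

```bash
python3 -m jog '[[[-2,0,0,0,0,0,0],[-2,0,0,0,0,0,0]]]' | grep -E 'pos|ft'
python3 -m jog '[[[-2,0,0,0,0,0,0],[-2,0,0,0,0,0,0]]]' | grep -E 'pos|ft'
python3 -m jog '[[[-2,0,0,0,0,0,0],[-2,0,0,0,0,0,0]]]' | grep -E 'pos|ft'
```

```text
position: [0.5641, 0.0227, 0.138]
ft_force: [1.4, 8.5, 5.2]
position: [0.5641, 0.0225, 0.138]
ft_force: [1.6, 12.3, 5.6]
position: [0.5642, 0.0223, 0.1381]
ft_force: [0.3, 14.7, 5.3]
```

```bash
python3 -m jog '[[[8,0,0,0,0,0,0],[10,0,0,0,0,0,0],[10,0,-50,0,0,0,0],[10,0,-100,0,0,0,0],[-40,0,-150,0,0,0,0],[-90,0,-180,0,0,0,0],[-140,-30,-190,0,0,0,0],[-140,-60,-190,0,0,0,40],[-140,-60,-190,0,0,0,40],[-140,-60,-190,0,0,0,40]]]'
cat > fr.py <<'E'
from h import *
def tosh(P):
    c,s=np.cos(YAW),np.sin(YAW); r=P[...,:2]-ROW; return np.stack([c*r[...,0]+s*r[...,1],-s*r[...,0]+c*r[...,1],P[...,2]],-1)
if __name__=='__main__':
  for n in('scene','side'):
    d=grab(n); Q=tosh(pts(d)); ok=d['depth']>0
    m=ok&(Q[...,2]>.27)&(Q[...,2]<.32)&(Q[...,0]>.05)&(Q[...,0]<.18)&(Q[...,1]>-.07)&(Q[...,1]<.07)
    q=Q[m]; print(n,m.sum(),np.median(q,0) if len(q) else '')
    m=ok&(Q[...,0]>.1)&(Q[...,0]<.24)&(abs(Q[...,1])<.12)&(Q[...,2]>.05); q=Q[m]
    for x in np.arange(.12,.25,.02): z=q[abs(q[:,0]-x)<.01]; print(round(x,2),len(z), z[:,2].max().round(3) if len(z) else '',end=' ')
    print()
E
python3 fr.py; python3 - <<'E'
from h import *
d=grab('wrist'); save(d,'w4.png',1.3); save(load('side'),'side3.png',2,(180,100,420,320))
E
python3 tb.py side
```

```text
time: 32.85
position: [0.5038, -0.1282, 0.3272]
tool_rot: [-2.213, -2.229, 0.001]
ft_force: [-0.4, 0.6, 0.4]
grip_width: 0.194
grip_force: 0.0
scene 208 [0.10254795 0.00278572 0.30070213]
0.12 0  0.14 0  0.16 0  0.18 0  0.2 0  0.22 0  0.24 65 0.153 
side 240 [ 0.09217039 -0.00435731  0.29674137]
0.12 0  0.14 0  0.16 0  0.18 0  0.2 0  0.22 326 0.148 0.24 1084 0.15 
side 7 ang from +y to +z 22.3 mod90 22.3 -0.0057 0.0484
side 17 ang from +y to +z 111.1 mod90 21.1 -0.0043 0.0521
side 9 ang from +y to +z -75.5 mod90 14.5 -0.0052 0.0504
side 17 ang from +y to +z -163.9 mod90 16.1 -0.004 0.0531
```

View pics/w4.png

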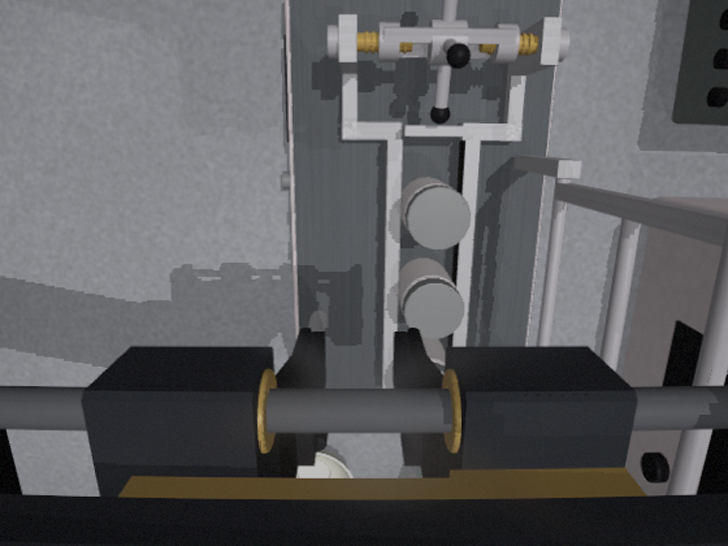

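View pics/side3.png

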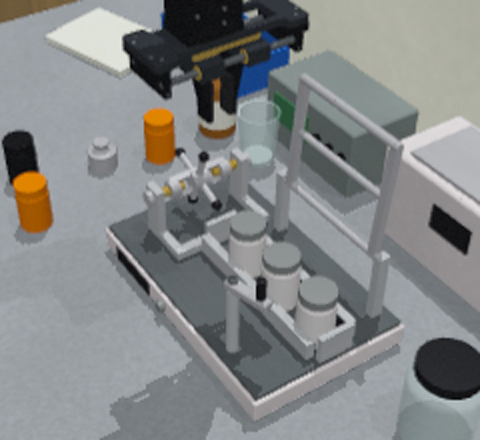

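Turnbuckle at ~18° mod 90 (= 9.74 rad). The near and far jaws (w4 columns 395, 470) hug the jars, and all three jars stand. The frame bar is upright, at shaker x≈97, z≈295.

```bash
python3 -c "
from h import *
print(go(sh(.0975,.02,.335),YAW-np.pi/2),go(sh(.0975,.02,.2765),YAW-np.pi/2))"
```

```text
(array([-26.4, 155.9,  -9. ]), array([-0.1,  0. ,  0.5])) (array([-26.4, 156. ,  49.5]), array([-0.1,  0. ,  0.5]))
```

```bash
python3 -m jog '[[[-26,0,-12,0,0,0.5,50],[-26,50,-12,0,0,0.5,50],[-26,100,-12,0,0,0.5,50],[-26,140,-12,0,0,0.5,50],[-26,155,-12,0,0,0.5,50],[-26,155,-12,0,0,0.5,50],[-26,155,-12,0,0,0.5,50]]]'
python3 - <<'E'
from h import *
d=grab('wrist'); save(d,'w5.png',1.3); print(go(sh(.0975,.02,.2765),YAW-np.pi/2))
from fr import tosh
Q=tosh(pts(d)); m=(d['depth']>0)&(Q[...,2]>.285)&(Q[...,2]<.315)&(abs(Q[...,0]-.1)<.06)&(Q[...,1]>-.1)&(Q[...,1]<.1)&(Q[...,1]!=0)
for y in np.arange(-.08,.1,.02): q=Q[m&(abs(Q[...,1]-y)<.01)]; print(round(y,2),len(q),np.median(q,0).round(4) if len(q) else '', q[:,0].min().round(4) if len(q) else '', q[:,0].max().round(4) if len(q) else '')
E
```

```text
time: 33.75
position: [0.6605, -0.149, 0.3381]
tool_rot: [-2.215, -2.225, 0.003]
ft_force: [-0.8, 0.0, -0.0]
grip_width: 0.573
grip_force: 0.0
(array([ 0.9,  1.9, 62.5]), array([-0.1,  0. , -0.1]))
-0.08 0   
-0.06 331 [ 0.0986 -0.0574  0.3003] 0.0935 0.1039
-0.04 262 [ 0.0986 -0.0442  0.3004] 0.0929 0.1037
-0.02 152 [ 0.0984 -0.0126  0.3001] 0.093 0.104
0.0 602 [0.0984 0.0005 0.3002] 0.0925 0.1039
0.02 654 [0.0983 0.0203 0.3002] 0.0925 0.1041
0.04 731 [0.0982 0.0402 0.3002] 0.0921 0.1041
0.06 794 [0.0981 0.0601 0.3002] 0.0921 0.1038
0.08 817 [0.0981 0.0802 0.3002] 0.0927 0.104
```

View pics/w5.png

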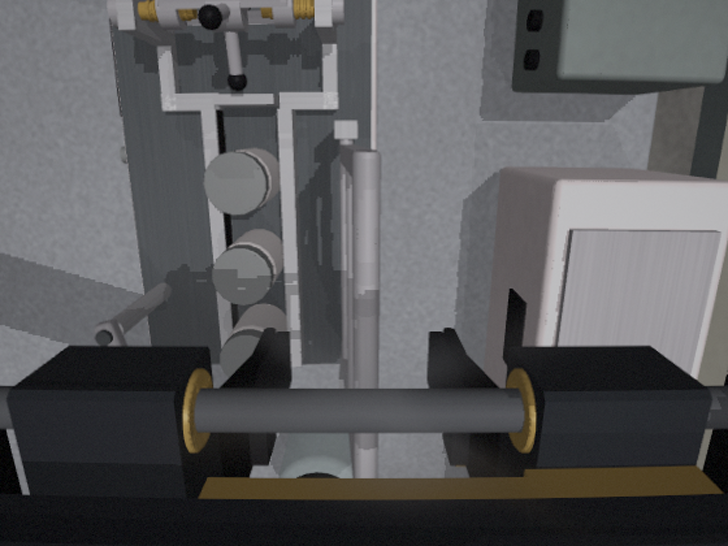

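The bar runs down the middle between the fingers (column 367 in w5). Descend and pinch it.

```bash
python3 -m jog '[[[1,2,25,0,0,0,50],[1,2,45,0,0,0,50],[1,2,58,0,0,0,50],[1,2,62,0,0,0,50],[1,2,62,0,0,0,50],[1,2,62,0,0,0,5],[1,2,62,0,0,0,5],[1,2,62,0,0,0,5],[1,2,62,0,0,0,5],[1,2,62,0,0,0,5]]]' 15
python3 - <<'E'
from h import *
s=ctrl.get_state(); print(go(sh(.0983,.02,.2765),YAW-np.pi/2))
q0=1.654; qs=np.linspace(q0,0,29)[1:]
for i,q in enumerate(qs): print(i+1,round(q,3),np.round([-160*np.cos(q)+160*np.cos(q0),160*np.sin(q0)-160*np.sin(q)]).astype(int).tolist())
E
```

```text
time: 34.8
position: [0.6628, -0.1485, 0.2777]
tool_rot: [2.217, 2.225, 0.0]
ft_force: [-0.3, -0.9, 0.5]
grip_width: 0.205
grip_force: 0.0
(array([ 0. , -0.1,  1.2]), array([ 0. ,  0. , -0.1]))
1 1.595 [-9, -1]
2 1.536 [-19, 0]
3 1.477 [-28, 0]
4 1.418 [-38, 1]
5 1.359 [-47, 3]
6 1.3 [-56, 5]
7 1.24 [-65, 8]
8 1.181 [-74, 11]
9 1.122 [-83, 15]
10 1.063 [-91, 20]
11 1.004 [-99, 24]
12 0.945 [-107, 30]
13 0.886 [-114, 36]
14 0.827 [-122, 42]
15 0.768 [-128, 48]
16 0.709 [-135, 55]
17 0.65 [-141, 63]
18 0.591 [-146, 70]
19 0.532 [-151, 78]
20 0.473 [-156, 87]
21 0.414 [-160, 95]
22 0.354 [-163, 104]
23 0.295 [-166, 113]
24 0.236 [-169, 122]
25 0.177 [-171, 131]
26 0.118 [-172, 141]
27 0.059 [-173, 150]
28 0.0 [-173, 159]
```

Finish closing, then lead along the arc.

```bash
python3 -m jog '[[[0,0,0,0,0,0,5],[0,0,0,0,0,0,5],[0,0,0,0,0,0,5]]]' 15
python3 -m jog '[[[0,-9,-1,0,0,0,5],[0,-19,0,0,0,0,5],[0,-28,0,0,0,0,5],[0,-38,1,0,0,0,5],[0,-47,3,0,0,0,5],[0,-56,5,0,0,0,5],[0,-65,8,0,0,0,5],[0,-74,11,0,0,0,5],[0,-83,15,0,0,0,5],[0,-91,20,0,0,0,5]]]'
python3 -c "
from h import *
q=1.063;print(go(sh(.085-.16*np.cos(q),.02,.117+.16*np.sin(q)),YAW-np.pi/2))"
```

```text
time: 35.1
position: [0.6629, -0.1485, 0.2776]
tool_rot: [2.217, 2.225, 0.001]
ft_force: [0.9, 0.2, 0.9]
grip_width: 0.126
grip_force: 15.0
time: 36.1
position: [0.5706, -0.1488, 0.2574]
tool_rot: [-2.217, -2.225, 0.0]
ft_force: [-0.3, 0.2, 2.6]
grip_width: 0.129
grip_force: 15.0
(array([-0.2,  1. ,  0.6]), array([-0. , -0. , -0.1]))
```

```bash
python3 -m jog '[[[0,-8,4,0,0,0,5],[0,-16,10,0,0,0,5],[0,-23,16,0,0,0,5],[0,-31,22,0,0,0,5],[0,-37,28,0,0,0,5],[0,-44,35,0,0,0,5],[0,-50,43,0,0,0,5],[0,-55,50,0,0,0,5],[0,-60,58,0,0,0,5],[0,-65,67,0,0,0,5]]]' | grep -E 'pos|ft|grip'
python3 -c "
from h import *
q=.473;print(go(sh(.085-.16*np.cos(q),.02,.117+.16*np.sin(q)),YAW-np.pi/2))"
python3 -m jog '[[[0,-4,8,0,0,0,5],[0,-7,17,0,0,0,5],[0,-10,26,0,0,0,5],[0,-13,35,0,0,0,5],[0,-15,44,0,0,0,5],[0,-16,54,0,0,0,5],[0,-17,63,0,0,0,5],[0,-17,70,0,0,0,5],[0,-17,72,0,0,0,5],[0,-17,72,0,0,0,5]]]' | grep -E 'pos|ft|grip'
python3 -c "
from h import *
q=0;print(go(sh(.085-.16*np.cos(q),.02,.117+.16*np.sin(q)),YAW-np.pi/2))"
```

```text
position: [0.5064, -0.1491, 0.19]
ft_force: [4.0, -0.5, -1.2]
grip_width: 0.129
grip_force: 15.0
(array([-0.1,  0.5,  0.1]), array([ 0. ,  0. , -0.1]))
position: [0.4909, -0.1493, 0.1208]
ft_force: [-0.7, 0.2, 15.9]
grip_width: 0.127
grip_force: 15.0
(array([-0.1, -1.5,  3.8]), array([ 0.1, -0. , -0.1]))
```

```bash
python3 -m jog '[[[0,0,2,0,0,0,5],[0,0,2,0,0,0,5],[0,0,2,0,0,0,5]]]' | grep -E 'pos|ft|grip'
python3 -m jog '[[[0,0,2,0,0,0,5],[0,0,2,0,0,0,5],[0,0,2,0,0,0,5]]]' | grep -E 'pos|ft|grip'
python3 - <<'E'
from fr import *
for n in ('scene','side'):
    d=grab(n); Q=tosh(pts(d)); ok=d['depth']>0
    if n=='side': save(d,'side4.png',2,(180,100,420,320))
    for y in(-.06,-.03,.06,.075):
        m=ok&(abs(Q[...,1]-y)<.012)&(Q[...,0]<-.06)&(Q[...,0]>-.09)&(Q[...,2]>.1)&(Q[...,2]<.17); q=Q[m]; print(n,y,len(q),np.percentile(q[:,2],90) if len(q) else '')
    m=ok&(abs(abs(Q[...,1])-.084)<.004)&(Q[...,0]>-.06)&(Q[...,0]<.07)&(Q[...,2]>.125)&(Q[...,2]<.17); q=Q[m]; print('arms',len(q),np.polyfit(q[:,0],q[:,2],1) if len(q)>9 else '')
E
```

```text
position: [0.4909, -0.1494, 0.1196]
ft_force: [-2.6, 1.3, 20.8]
grip_width: 0.133
grip_force: 15.0
position: [0.4909, -0.1495, 0.1178]
ft_force: [-3.6, -0.3, 21.4]
grip_width: 0.131
grip_force: 15.0
scene -0.06 6 0.1646291675916547
scene -0.03 1 0.14280340650021356
scene 0.06 31 0.14447149377060464
scene 0.075 35 0.14434209305205037
arms 168 [-0.00038834  0.14079612]
side -0.06 8 0.14038986883016316
side -0.03 28 0.14046322388453134
side 0.06 0 
side 0.075 0 
arms 129 [-0.00472087  0.13840276]
```

View pics/side4.png

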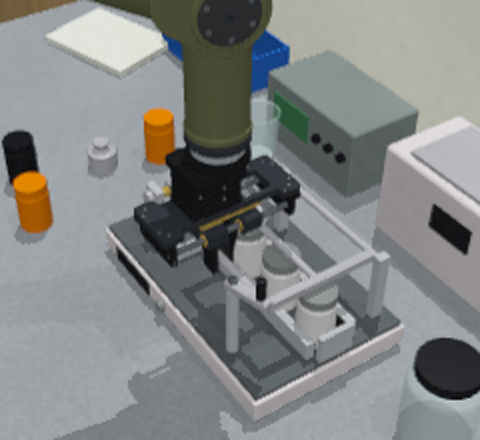

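The frame lies level (arm slope ≈0) over the three standing jars, with the bar in front. Release, rise and go over to the peg.

```bash
python3 -m jog '[[[0,0,-3,0,0,0,30],[0,0,-3,0,0,0,30],[0,0,-3,0,0,0,30],[0,0,-30,0,0,0,30],[0,0,-80,0,0,0,30],[0,0,-115,0,0,0,30],[0,0,-115,0,0,0,30]]]' | grep -E 'pos|ft|grip'
python3 - <<'E'
from fr import *
d=grab('wrist')
print(go(sh(-.0885,-.0903,.21),YAW-np.pi/2),go(sh(-.0885,-.0903,.165),YAW-np.pi/2))
E
```

```text
position: [0.4918, -0.1497, 0.2337]
ft_force: [0.0, 0.3, 0.5]
grip_width: 0.343
grip_force: 0.0
(array([-110.4,  -14.4,   20.9]), array([ 0.2, -0. , -0.1])) (array([-110.4,  -14.6,   65.9]), array([ 0.2, -0. , -0.1]))
```

```bash
python3 -m jog '[[[-50,-14,0,0,0,0,36],[-100,-14,0,0,0,0,36],[-110,-14,0,0,0,0,36],[-110,-14,10,0,0,0,36],[-110,-14,15,0,0,0,36],[-110,-14,15,0,0,0,36]]]' | grep -E 'pos|ft|grip'
python3 - <<'E'
from fr import *
d=grab('side'); Q=tosh(pts(d)); ok=d['depth']>0
m=ok&(Q[...,2]>.165)&(Q[...,2]<.195)&(abs(Q[...,0]+.0885)<.03)&(abs(Q[...,1]+.09)<.03)&(d['image'].max(2)<70); print(m.sum(),np.median(Q[m],0),Q[m].max(0))
save(d,'side5.png',3,(220,150,400,310))
print(go(sh(-.0885,-.0903,.166),YAW-np.pi/2))
E
```

```text
position: [0.4756, -0.2563, 0.2121]
ft_force: [0.0, 0.4, 0.7]
grip_width: 0.411
grip_force: 0.0
49 [-0.09305861 -0.09327301  0.18105775] [-0.08562728 -0.08662786  0.18900684]
(array([-3.1,  0.5, 47. ]), array([-0.1, -0.1,  0.1]))
```

View pics/side5.png

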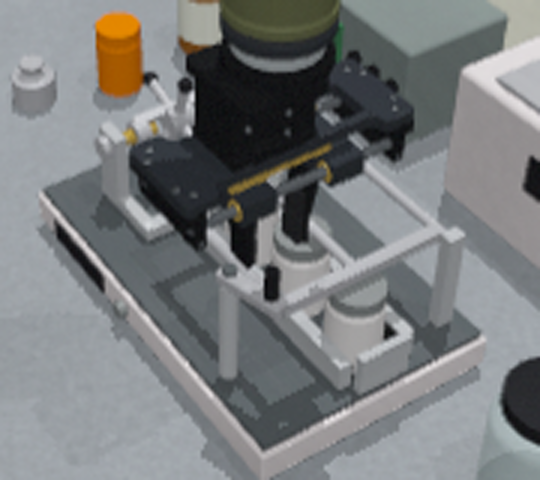

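The peg stands at (272,283) beside the bar, untouched and where measured; the fingers are above it. Descend and grip.

```bash
python3 -m jog '[[[-3,0,15,0,0,0,36],[-3,0,30,0,0,0,36],[-3,0,42,0,0,0,36],[-3,0,46,0,0,0,36],[-3,0,46,0,0,0,36],[-3,0,46,0,0,0,5],[-3,0,46,0,0,0,5],[-3,0,46,0,0,0,5],[-3,0,46,0,0,0,5],[-3,0,46,0,0,0,5]]]' 10
python3 - <<'E'
from fr import *
s=ctrl.get_state(); p=tosh(np.array(s['position'])); print(p)
q0=np.arctan2(p[0]+.1,.042); a=np.arctan2(p[0]+.1,-(p[1]+.05)); print(q0,a,np.hypot(p[0]+.1,p[1]+.05))
for q in np.linspace(.27,1.6,11)[1:]: print(round(q,2),np.round([42*(np.cos(.27)-np.cos(q)),42*(np.sin(q)-np.sin(.27))],1).tolist())
E
```

```text
time: 41.2
position: [0.4766, -0.2625, 0.169]
tool_rot: [2.216, 2.224, 0.001]
ft_force: [1.5, -0.4, 0.3]
grip_width: 0.133
grip_force: 10.0
[-0.08834304 -0.09302666  0.16896334]
0.2707321854149988 0.2645728724182412 0.044577775108934355
0.4 [1.8, 5.3]
0.54 [4.4, 10.2]
0.67 [7.5, 14.8]
0.8 [11.3, 19.0]
0.94 [15.5, 22.6]
1.07 [20.2, 25.6]
1.2 [25.3, 28.0]
1.33 [30.6, 29.6]
1.47 [36.1, 30.6]
1.6 [41.7, 30.8]
```

```bash
python3 -m jog '[[[2,5,0,0,0,0,5],[4,10,0,0,0,0,5],[7,15,0,0,0,0,5],[11,19,0,0,0,0,5],[15,23,0,0,0,0,5],[20,26,0,0,0,0,5],[25,28,0,0,0,0,5],[31,30,0,0,0,0,5],[36,31,0,0,0,0,5],[41,31,0,0,0,0,5]]]'
python3 -m jog '[[[0,0,0,0,0,0,5],[1,0,0,0,0,0,5],[1,0,0,0,0,0,5]]]' | grep -E 'pos|ft|grip'
python3 -c "
from fr import *
p=tosh(np.array(ctrl.get_state()['position']));print(p)"
```

```text
time: 42.2
position: [0.5082, -0.2205, 0.1688]
tool_rot: [2.215, 2.224, 0.002]
ft_force: [2.5, -3.6, 2.4]
grip_width: 0.133
grip_force: 10.0
position: [0.5082, -0.2195, 0.1688]
ft_force: [5.0, -1.6, 1.8]
grip_width: 0.137
grip_force: 10.0
[-0.05653185 -0.05018219  0.16878608]
```

```bash
python3 -m jog '[[[0,0,0,0,0,0,30],[0,0,0,0,0,0,30],[0,0,0,0,0,0,30],[0,0,-40,0,0,0,30],[0,0,-90,0,0,0,30],[50,0,-130,0,0,0,30],[100,0,-130,0,0,0,30],[150,0,-130,0,0,0,30],[150,0,-130,0,0,0,30],[150,0,-130,0,0,0,30]]]' | grep -E 'pos|ft|grip'
python3 - <<'E'
from fr import *
d=grab('scene'); save(d,'scene6.png',2.5,(160,120,420,360)); d=grab('side'); Q=tosh(pts(d)); ok=d['depth']>0; save(d,'side6.png',3,(220,130,420,310))
m=ok&(Q[...,2]>.165)&(Q[...,2]<.195)&(abs(Q[...,0]+.06)<.04)&(abs(Q[...,1]+.05)<.03)&(d['image'].max(2)<70); print(m.sum(),np.median(Q[m],0))
E
```

```text
position: [0.5059, -0.0674, 0.2979]
ft_force: [-0.1, -0.4, -0.7]
grip_width: 0.347
grip_force: 0.0
43 [-0.06204046 -0.0557164   0.18046726]
```

View pics/side6.png

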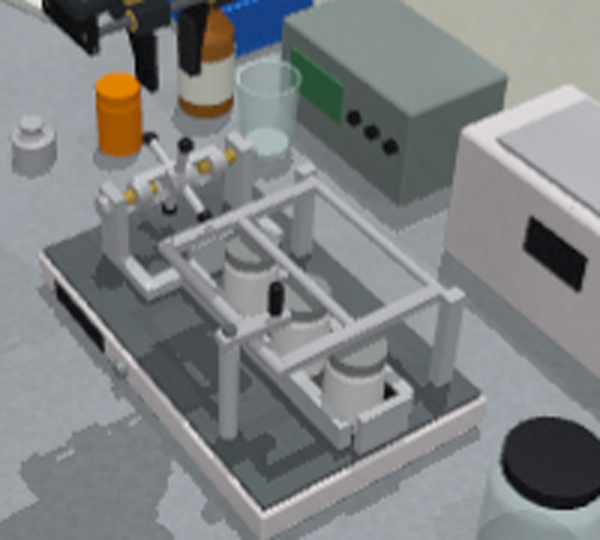

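View pics/scene6.png

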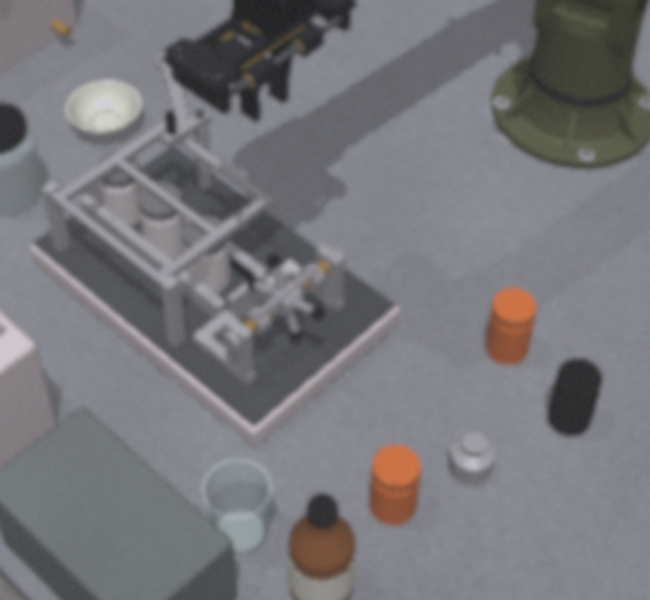

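```bash
python3 -m jog '[[[-50,0,0,0,0,0,0],[-100,0,0,0,0,0,0],[-150,0,0,0,0,0,0],[-200,0,0,0,0,0,0],[-210,0,0,0,0,0,0],[-210,0,0,0,0,0,0],[-210,0,0,0,0,0,0]]]' | grep -E 'pos'
python3 - <<'E'
from fr import *
d=grab('wrist'); Q=tosh(pts(d)); ok=d['depth']>0
m=ok&(Q[...,2]>.184)&(Q[...,2]<.197)&(abs(Q[...,0]+.06)<.04)&(abs(Q[...,1]+.05)<.03); print('peg',m.sum(),np.median(Q[m],0))
m=ok&(Q[...,2]>.153)&(Q[...,2]<.167)&(Q[...,0]>-.12)&(Q[...,0]<-.03)&(abs(Q[...,1]+.05)<.03); q=Q[m]; print('arm',m.sum(),cv2.minAreaRect((q[:,:2]*1000).astype(np.float32)))
m=ok&(Q[...,2]>.12)&(Q[...,2]<.147)&(abs(Q[...,0]+.075)<.012)&(Q[...,1]>-.03)&(Q[...,1]<.09); print('bar',np.median(Q[m],0))
E
```

```text
position: [0.5068, -0.28, 0.2981]
peg 209 [-0.05750898 -0.05159646  0.19046966]
arm 1443 ((-77.17704010009766, -50.92195129394531), (16.169179916381836, 62.96895980834961), 87.04000854492188)
bar [-0.07382205  0.00909822  0.14055059]
```

```bash
python3 -c "
from fr import *
print(go(sh(-.0575,-.085,.17),YAW-np.pi/2))"
```

```text
(array([ 24.5,   0.3, 128.2]), array([-0. , -0.1, -0. ]))
```

```bash
python3 -m jog '[[[24,0,40,0,0,0,0],[24,0,80,0,0,0,0],[24,0,115,0,0,0,0],[24,0,128,0,0,0,0],[24,0,128,0,0,0,0],[32,0,128,0,0,0,0],[39,0,128,0,0,0,0],[43,0,128,0,0,0,0],[45,0,128,0,0,0,0],[45,0,128,0,0,0,0]]]' | grep -E 'pos|ft'
python3 -m jog '[[[2,0,0,0,0,0,0],[2,0,0,0,0,0,0]]]' | grep -E 'pos|ft'
```

```text
position: [0.5075, -0.2349, 0.1713]
ft_force: [-0.2, 0.0, 0.3]
position: [0.5072, -0.2333, 0.1708]
ft_force: [0.3, -0.9, 2.1]
```

```bash
python3 -m jog '[[[2,0,0,0,0,0,0],[2,0,0,0,0,0,0]]]' | grep -E 'pos|ft'
python3 -m jog '[[[1,0,0,0,0,0,0],[1,0,0,0,0,0,0]]]' | grep -E 'pos|ft'
```

```text
position: [0.5071, -0.2329, 0.1707]
ft_force: [0.8, -4.7, -0.4]
position: [0.5071, -0.2328, 0.1708]
ft_force: [2.1, -6.6, -0.9]
```

Stop reached. Back off, rise, check once more.

```bash
python3 -m jog '[[[-10,0,0,0,0,0,0],[-20,0,0,0,0,0,0],[-40,0,-40,0,0,0,0],[-47,0,-90,0,0,0,0],[-47,0,-127,0,0,0,0],[-47,0,-127,0,0,0,0],[-47,0,-127,0,0,0,0],[-47,0,-127,0,0,0,0]]]' | grep -E 'pos|ft'
python3 - <<'E'
from fr import *
d=grab('wrist'); Q=tosh(pts(d)); ok=d['depth']>0
m=ok&(Q[...,2]>.184)&(Q[...,2]<.197)&(abs(Q[...,0]+.06)<.04)&(abs(Q[...,1]+.05)<.03); print('peg',m.sum(),np.median(Q[m],0))
m=ok&(Q[...,2]>.153)&(Q[...,2]<.167)&(Q[...,0]>-.12)&(Q[...,0]<-.03)&(abs(Q[...,1]+.05)<.03); q=Q[m]; print('arm',cv2.minAreaRect((q[:,:2]*1000).astype(np.float32)))
m=ok&(Q[...,2]>.12)&(Q[...,2]<.147)&(abs(Q[...,0]+.075)<.012)&(Q[...,1]>-.03)&(Q[...,1]<.09); print('bar',np.median(Q[m],0))
E
python3 tb.py side
```

```text
position: [0.5066, -0.2765, 0.2959]
ft_force: [-0.6, 0.0, -0.1]
peg 215 [-0.05729334 -0.04851841  0.1903577 ]
arm ((-77.58545684814453, -49.14242935180664), (63.05964279174805, 16.166412353515625), 1.8457316160202026)
bar [-0.07392352  0.01102153  0.14059959]
side 7 ang from +y to +z 21.6 mod90 21.6 -0.0054 0.0487
side 17 ang from +y to +z 111.1 mod90 21.1 -0.0042 0.0521
side 10 ang from +y to +z -76.1 mod90 13.9 -0.0051 0.0503
side 11 ang from +y to +z -164.9 mod90 15.1 -0.0047 0.0507
```

```bash
python3 -c "
from bench import ctrl
print(ctrl.close_job())"
```

```text
the job is handed in; nothing more can be done
None
```

The job is handed in: the three sample jars present stand in the row, the jaws are drawn in to the turnbuckle's stop, the frame lies level over the jars and the turnbutton lies across its front bar. The last measurements before hand-in agreed; the verdict itself was not shown.

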